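# Clear the stray bracket from the overfull kit box and close it

## Robot

A 7-joint arm with a two-finger parallel gripper is mounted at the origin on the work surface. World frame = base frame: x ahead of the robot, y to its left, z up, the work surface at z = 0. Lengths are in m, angles in rad, forces in N, time in s.
With the tool pointing down it reaches from about 0.425 to 0.925 m from the base axis. Payload 6.8 kg.
Tool frame: the origin (TCP) lies at the very end of the fingers, on their centre line; the grasp point (between the pads) lies 19 mm behind it; z points along the fingers, y is the line along which they close (so a half turn about z gives the same grasp; the last joint's range is limited). The gripper opens to 85 mm and grips with 20 to 120 N. Pads are 22 mm wide; open, the fingers measure 114 mm over their backs; the gripper's body (76 mm by 85 mm) begins 54 mm behind the grasp point. The pads swing forward as they close: fully open they stand 13 mm farther back than shut.
Start: joints at [-0.108, 0.477, 0.022, 1.555, -0.011, 1.109, -0.083], TCP at [0.675, 0, 0.231] pointing down, gripper open.
Joint ranges: [-2.96, 2.96], [-0.34, 2.1], [-1.41, 1.46], [0.24, 2.44], [-1.37, 4.51], [0.17, 1.92], [-2.96, 2.96]. Speed limits (rad/s): [2.39, 2.39, 3.14, 3.14, 3.14, 3.14, 3.14].

## Interface

Orientations are given as a unit quaternion [w, x, y, z].
In Python, from station import bot gives the robot as it stands.
- The arm moves only by the tool jog_arm, never from a script. Its argument "motion" is a list of rows, each a list of 7 numbers: the turn, a rotation vector about the tool's x, y, z in rad, then the shift along the tool's x, y, z in mm, then the finger opening in mm, from 0 to 85.4. A call has 1 to 10 rows; each row is the pose to reach, as a shift and turn from the pose commanded when the call began, along the tool's axes at that moment; what a row does not reach only later rows make up. A row lasts 1/8 s, in which the tool goes at most 62.5 mm and 10.7 degrees, less where a joint would pass 70% of its speed; a pose out of reach is approached as far as the arm can. A call with a gripper value outside its range is refused whole. The fingers move at their own pace and stop on an object; "grip_force" is the grip in N (left out, the last holds). Time passes only in rows, so rows that repeat a pose let the fingers close. It gives the time, the measured TCP pose, the force, the opening and the grip force at its end, in the units of the state.
- bot.get_obs(): the state, without advancing time (a new reading comes with each control period).
- bot.read_camera(name): name is "scene" or "side" or "wrist"; returns a dict with "pixels" (384x512x3 uint8, red, green, blue), "camera_matrix" (3x3 intrinsics, pixels), "T" (4x4, takes a point from camera to world coordinates); the wrist camera has in their place "tool_from_camera" (4x4, takes a point from camera to tool coordinates, whose origin is the TCP and whose axes are the flange's). Camera axes: x right, y down, z forward; pixel columns grow to the right and rows downward; lengths in m; the calibration is good to about 2 mm. A picture is of the moment at which its call begins: read the wrist's pose just before it. There is no depth.
- bot.hand_in(): hands the job in; it is judged then, once.
Trained networks look in a picture, given as the dict that the camera call returned (one of the last four; its "shot" number tells which), for a name from the list of things; names that differ only in an ending like _2 or _b are one class to them, and where a whole thing is asked for, a point or a joint stands for the part that bears it (a point fixed in the world has none). Each returns a list of dicts, best first, with "score" (0 to 1); they miss things now and then, are a little off and sometimes report something else, mostly with a low value. They report only what shows in the picture. A call takes as long as a camera call. They do not tell look-alikes from the thing itself.
- bot.spot_in(thing, picture): "xy" ([column, row] in pixels, amid what is visible of it).
- bot.tip_of(thing, picture): "xy" ([column, row] in pixels: a listed point, or the origin of a listed thing).
The state is a dict: "t": time; "q": joint angles; "joint_vel": joint speeds; "joint_torque": joint torques, N m; "eef_pos": TCP position; "tool_rot": TCP orientation; "contact_force": force on the tool from outside, world axes, zero at the start; "torque": the same for the moment, N m; "gripper_width": opening from 0.0 (shut) to 1.0 (fully open); "grasp_force": force on a finger pad.
Only numpy, scipy, OpenCV 4.12 (cv2) and the standard library are available. Lean on these libraries where they do the work, as an engineer would, in place of code of your own. Each camera call takes 0.05 s, during which the arm holds its last target. There are 200 camera calls.

## Task

The packed kit box cannot be closed because a stray bracket is lying on top, above the fill line: take it out and lay it flat inside the stock tray that holds brackets of the same shape. Then put the lid on the kit box so that it sits fully home on the rim all round. Set both down rather than dropping them, and leave the other loose brackets, the tape roll and the stapler where they are.

Things in the scene. Friction and masses are not known exactly. Their poses are not given: they have to be found in the camera images.
- kit_box: Fixed open grey plastic box, outer 150 (x) x 190 (y) mm, walls 4 mm, rim at z = 60 mm; robot's left or right. Origin: centre of underside. Partitions and four cartons fill it to z = 44 mm; dark fill line inside at z = 52. One loose bracket lies flat on the cartons (z = 44 to 72), above the rim.
- lid: Loose grey lid, 0.2 to 0.4 kg, right way up on the bench; 162 (x) x 202 (y) mm, lip flared to 175 x 215. Origin: centre of the skirt's lower edge. Skirt 14 mm deep goes outside the box walls, 3 mm play each side (6 at the lip); plate z = 14 to 18. Fully home, the plate rests on the rim and this origin is 46 mm above the box's; fits either way round.
- lid_handle (a point): Middle of the lid's black handle bar, lid frame x = 0, y = 0, z = 50 mm. The bar runs along the lid's y: 106 mm long, 14 wide (x), 12 high, a post at each end (free length between posts 78), 26 mm free below it.
- bracket_l: Loose aluminium L bracket: web 100 x 12 mm along x at y = -19, one foot 12 thick at the x = -50 end reaching y = +25. 100 x 50 mm in plan, 28 high, 0.08 to 0.22 kg. Origin: centre of that rectangle on the underside. One of L, U, Z (it varies) lies in the kit box; the other two stay on a 44 mm high kraft pack at the far right of the work.
- bracket_l_grip (a point): Grip point on the L bracket's web near its balance point: bracket frame x = -10, y = -19 mm, 22 mm above its underside; the web is 12 mm thick across the bracket's y.
- bracket_u: Loose aluminium U bracket: web 100 x 12 mm along x at y = -19, a foot 12 thick at each end reaching y = +25. 100 x 50 mm in plan, 28 high, 0.08 to 0.22 kg. Origin: centre of that rectangle on the underside. One of L, U, Z (it varies) lies in the kit box; the other two stay on a 44 mm high kraft pack at the far right of the work.
- bracket_u_grip (a point): Grip point on the U bracket's web near its balance point: bracket frame x = 0, y = -19 mm, 22 mm above its underside; the web is 12 mm thick across the bracket's y.
- bracket_z: Loose aluminium Z bracket: web 100 x 12 mm along x at y = 0, a foot 12 thick at x = -50 reaching y = +25, another at x = +50 reaching y = -25. 100 x 50 mm in plan, 28 high, 0.08 to 0.22 kg. Origin: centre of that rectangle on the underside. One of L, U, Z (it varies) lies in the kit box; the other two stay on a 44 mm high kraft pack at the far right of the work.
- bracket_z_grip (a point): Grip point on the Z bracket's web near its balance point: bracket frame x = 0, y = 0 mm, 22 mm above its underside; the web is 12 mm thick across the bracket's y.
- tray_l: Fixed plywood stock tray for L brackets, outer 170 (x) x 130 (y) x 35 mm, walls and floor 4 mm. Origin: centre of underside; +x away from the robot. A fixed L sample lies at the far end (x = 26 to 76, y = -50 to 50, top z = 32 mm); the floor from x = -81 to 26, y = -61 to 61 is free. The trays' order varies.
- tray_u: Fixed plywood stock tray for U brackets, outer 170 (x) x 130 (y) x 35 mm, walls and floor 4 mm. Origin: centre of underside; +x away from the robot. A fixed U sample lies at the far end (x = 26 to 76, y = -50 to 50, top z = 32 mm); the floor from x = -81 to 26, y = -61 to 61 is free. The trays' order varies.
- tray_z: Fixed plywood stock tray for Z brackets, outer 170 (x) x 130 (y) x 35 mm, walls and floor 4 mm. Origin: centre of underside; +x away from the robot. A fixed Z sample lies at the far end (x = 26 to 76, y = -50 to 50, top z = 32 mm); the floor from x = -81 to 26, y = -61 to 61 is free. The trays' order varies.
- tape_roll: Bystander: roll of brown packing tape lying flat, 110 mm across, 48 mm high. Origin: centre of its underside.
- stapler: Bystander: desk stapler, 150 x 36 x 54 mm. Origin: centre of its underside.
Not all that is in view belongs to the job. What is shaped like the bracket_u but blue or turquoise is not meant.

How it is judged:
By the outcome, as a careful person would: the job done as asked, in the order asked, and still so for the second after the job is handed in, with the robot touching nothing.
It also fails if it takes over 48 s, if anything falls off the work surface, if the arm or the gripper's body presses on something with over 40 N, if the wrist force passes 120 N, or if a joint passes its speed limit or range.

## Working session

There is one attempt and no reset: what is moved stays moved. The work goes in short steps, Python scripts to look and compute and a tool call to move; the robot and the scene stay as the last step left them, time stands still between calls to the robot, and variables do not carry over. Pictures are saved under pics/ and viewed, at most 10 in all, crops included, and the job is handed in when it is done.

Besides the shell and the picture viewer there is one more tool, called after "Call:" as a command line: name --pt "numbers of a row" for each row, then --argument value for the rest. jog_arm: Moves the arm, as the interface text tells. Its arguments: {"type":"object","properties":{"motion":{"type":"array"},"grip_force":{"type":"number"}},"required":["motion"]}

```bash
mkdir -p pics; cat > h.py <<'E'
import numpy as np, cv2
from scipy.spatial.transform import Rotation as R
from station import bot
def cam(name):
    o=bot.get_obs(); p=bot.read_camera(name)
    if name=="wrist":
        T=np.eye(4); w,x,y,z=o["tool_rot"]; T[:3,:3]=R.from_quat([x,y,z,w]).as_matrix(); T[:3,3]=o["eef_pos"]
        p["W"]=T@p["tool_from_camera"]
    else: p["W"]=np.array(p["T"])
    return p
def save(p,n): cv2.imwrite(f"pics/{n}.png",p["pixels"][:,:,::-1])
def at(p,xy,z):
    r=p["W"][:3,:3]@np.linalg.inv(p["camera_matrix"])@[xy[0],xy[1],1]; o=p["W"][:3,3]
    return (o+r*(z-o[2])/r[2]).round(4)
def px(p,X):
    c=np.linalg.inv(p["W"])@np.append(X,1); u=np.array(p["camera_matrix"])@c[:3]; return (u[:2]/u[2]).round(1)
E
python3 - <<'E'
from h import *
o=bot.get_obs(); print({k:np.round(v,3).tolist() for k,v in o.items()})
hs=dict(kit_box=0,lid=0,lid_handle=.05,bracket_l=.044,bracket_u=.044,bracket_z=.044,bracket_l_grip=.066,bracket_u_grip=.066,bracket_z_grip=.066,tray_l=0,tray_u=0,tray_z=0)
ims=[]
for c in("scene","side"):
    p=cam(c); ims.append(p["pixels"]); print(c,p["W"][:3,3].round(2))
    for k,z in hs.items():
        for d in bot.tip_of(k,p)[:3]: print(k,np.round(d["xy"]),round(d["score"],2),at(p,d["xy"],z)[:2])
im=np.hstack(ims)[:,:,::-1]
cv2.imwrite("pics/a.png",np.vstack([cv2.resize(ims[0],(800,600))[:,:,::-1]])); cv2.imwrite("pics/b.png",cv2.resize(ims[1],(800,600))[:,:,::-1])
E
```

```text
{'t': 0.0, 'q': [-0.108, 0.478, 0.022, 1.556, -0.011, 1.109, -0.083], 'joint_vel': [0.0, -0.001, -0.001, 0.001, -0.0, -0.0, 0.001], 'joint_torque': [-0.001, -59.644, 1.608, -28.119, 0.012, 0.009, 0.0], 'eef_pos': [0.674, -0.0, 0.23], 'tool_rot': [-0.001, 0.707, 0.707, -0.001], 'contact_force': [0.407, 0.077, 0.347], 'torque': [0.021, 0.029, 0.024], 'grasp_force': 0.0, 'gripper_width': 0.999}
scene [1.2  0.07 0.95]
kit_box [334. 210.] 0.8 [0.4359 0.1439]
kit_box [167. 191.] 0.4 [ 0.4963 -0.4386]
lid [254. 196.] 0.88 [ 0.4433 -0.1333]
lid [407. 224.] 0.59 [0.4368 0.385 ]
bracket_l [197. 154.] 0.82 [ 0.3341 -0.3797]
bracket_l [176. 172.] 0.81 [ 0.4349 -0.4219]
bracket_l [337. 201.] 0.78 [0.4325 0.1478]
bracket_u [197. 154.] 0.82 [ 0.3341 -0.3797]
bracket_u [176. 172.] 0.81 [ 0.4349 -0.4219]
bracket_u [337. 201.] 0.78 [0.4325 0.1478]
bracket_z [197. 154.] 0.82 [ 0.3341 -0.3797]
bracket_z [176. 172.] 0.81 [ 0.4349 -0.4219]
bracket_z [337. 201.] 0.78 [0.4325 0.1478]
bracket_l_grip [336. 202.] 0.71 [0.4566 0.1439]
bracket_u_grip [111. 188.] 0.88 [ 0.5747 -0.592 ]
bracket_u_grip [153. 236.] 
[... 1215 characters left out ...]
p [212. 163.] 0.44 [0.4591 0.144 ]
bracket_l_grip [257. 158.] 0.21 [0.6301 0.065 ]
bracket_u_grip [264. 282.] 0.93 [ 0.2844 -0.4258]
bracket_u_grip [333. 236.] 0.91 [ 0.5657 -0.4212]
bracket_u_grip [376. 290.] 0.89 [ 0.513 -0.633]
bracket_z_grip [302. 253.] 0.51 [ 0.4403 -0.4132]
bracket_z_grip [215. 167.] 0.44 [0.4557 0.1156]
tray_l [277. 178.] 0.86 [ 0.6653 -0.0243]
tray_l [300. 193.] 0.82 [ 0.6754 -0.1539]
tray_l [256. 158.] 0.56 [0.6787 0.1397]
tray_u [277. 178.] 0.86 [ 0.6653 -0.0243]
tray_u [300. 193.] 0.82 [ 0.6754 -0.1539]
tray_u [256. 158.] 0.56 [0.6787 0.1397]
tray_z [277. 178.] 0.86 [ 0.6653 -0.0243]
tray_z [300. 193.] 0.82 [ 0.6754 -0.1539]
tray_z [256. 158.] 0.56 [0.6787 0.1397]
```

View pics/a.png

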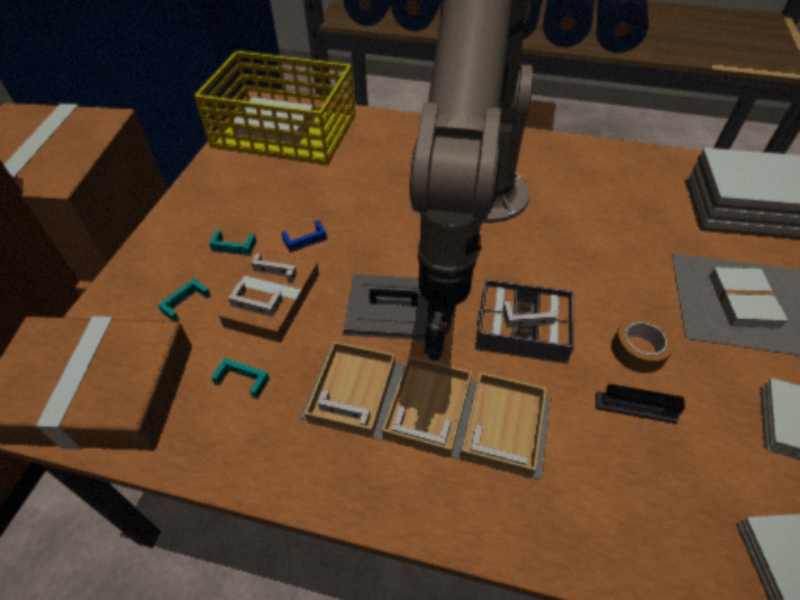

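View pics/b.png

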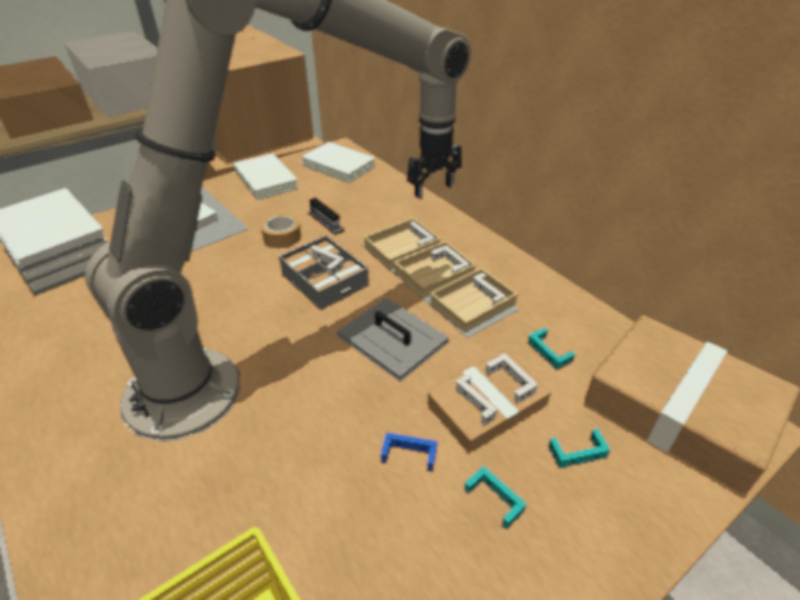

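The scene picture (800 px wide) shows the kit box at about (525,320) with a bracket on top, the lid at (395,300), the trays at (350,385), (428,405) and (503,420), and the pack holding two brackets at (270,290).

Things that could be taken for the stray bracket:
- the pack brackets at (255,295) and (272,265)
- the tray samples at (343,407), (420,425) and (500,443)
- the turquoise brackets at (232,243), (183,297) and (240,375)
- the blue bracket at (304,236)

I choose the one in the box at (530,312) and will check it in a close crop.

```bash
python3 - <<'E'
from h import *
p=cam("scene"); q=cam("side")
def crop(p,x,y,w,h,W,H): return cv2.resize(p["pixels"][y:y+h,x:x+w],(W,H),interpolation=cv2.INTER_CUBIC)
a=np.hstack([crop(p,300,172,75,60,400,300),crop(q,175,148,75,60,400,300)])
b=np.hstack([crop(p,190,215,165,90,400,300),crop(q,230,138,105,75,400,300)])
cv2.imwrite("pics/c.png",np.vstack([a,b])[:,:,::-1])
E
```

```text
(no output)
```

View pics/c.png

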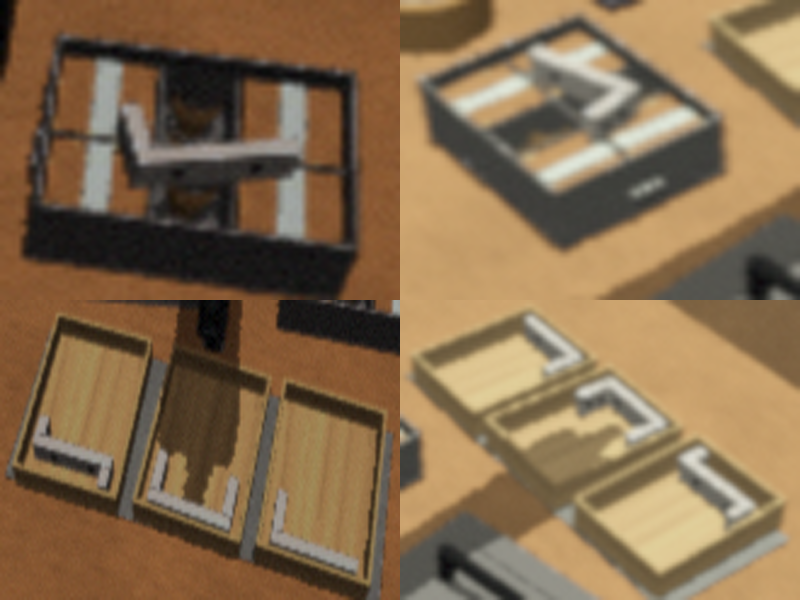

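The crop confirms the stray is an L bracket: its web runs along world y and its foot at the -y end points to the robot. The L sample lies in the leftmost tray (y ≈ +0.13). Now I move to a hover over the box.

Call:
jog_arm --pt "0 0 0 40 -60 -15 85" --pt "0 0 0 80 -110 -30 85" --pt "0 0 0 110 -160 -40 85" --pt "0 0 0 140 -210 -40 85" --pt "0 0 0 140 -210 -40 85" --pt "0 0 0 140 -210 -40 85" --pt "0 0 0 140 -210 -40 85"

```text
t: 2.28
eef_pos: [0.4662, 0.139, 0.2712]
tool_rot: [0.0, 0.708, 0.706, 0.0]
contact_force: [0.2, -0.1, 0.4]
gripper_width: 0.995
grasp_force: 0.0
```

```bash
python3 - <<'E'
from h import *
p=cam("wrist"); save(p,"d"); o=bot.get_obs(); print(o["t"],o["eef_pos"],o["tool_rot"],p["W"].round(3))
for k,z in dict(kit_box=0,bracket_l=.044,bracket_l_grip=.066,tray_l=0,lid_handle=.05).items():
    for d in bot.tip_of(k,p)[:3]: print(k,np.round(d["xy"]),round(d["score"],2),at(p,d["xy"],z)[:2])
E
```

```text
2.325 [0.46619    0.138967   0.27114085] [ 1.04317435e-04  7.07950894e-01  7.06261650e-01 -5.93336349e-05] [[ 1.    -0.002 -0.     0.466]
 [-0.002 -0.965 -0.262  0.205]
 [ 0.     0.262 -0.965  0.414]
 [ 0.     0.     0.     1.   ]]
kit_box [229. 151.] 0.96 [0.4365 0.146 ]
bracket_l [229. 155.] 0.97 [0.4393 0.1474]
bracket_l_grip [244. 159.] 0.88 [0.4559 0.1467]
tray_l [431. 160.] 0.92 [0.6815 0.1347]
tray_l [414. 269.] 0.6 [ 0.6789 -0.0126]
```

View pics/d.png

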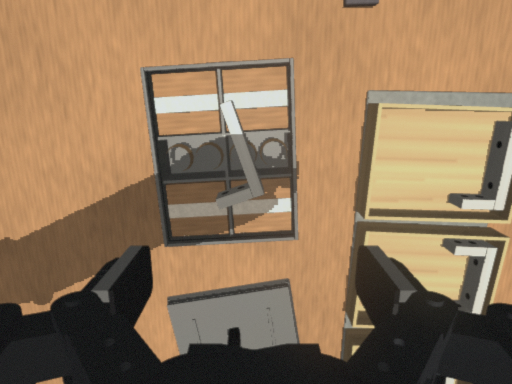

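The view shows the box (rim corners near (145,69), (291,60), (297,240), (166,244)), the L bracket with its web from (226,103) to (258,195) and its foot towards (217,202). The L tray is at upper right, floor (375,105) to (365,220).

```bash
python3 - <<'E'
from h import *
p=cam("wrist")
for n,z,pts in [("rim",.06,[(143,68),(293,59),(298,241),(165,246)]),("webtop",.072,[(221,104),(232,101),(247,194),(262,192)]),("foot",.072,[(217,195),(219,206),(262,194)]),("tray",.035,[(366,92),(364,221)])]:
    print(n,[at(p,q,z)[:2].tolist() for q in pts])
g=p["pixels"][90:215,205:275]; f=p["pixels"][85:235,350:512]
cv2.imwrite("pics/e.png",np.hstack([cv2.resize(g,(336,600),interpolation=2),cv2.resize(f,(464,600),interpolation=2)])[:,:,::-1])
E
```

```text
rim [[0.3573, 0.2359], [0.503, 0.244], [0.5141, 0.0547], [0.3659, 0.0487]]
webtop [[0.4334, 0.2021], [0.4441, 0.2049], [0.458, 0.1121], [0.4735, 0.1142]]
foot [[0.427, 0.111], [0.4287, 0.0991], [0.4735, 0.1121]]
tray [[0.584, 0.214], [0.594, 0.0692]]
```

View pics/e.png

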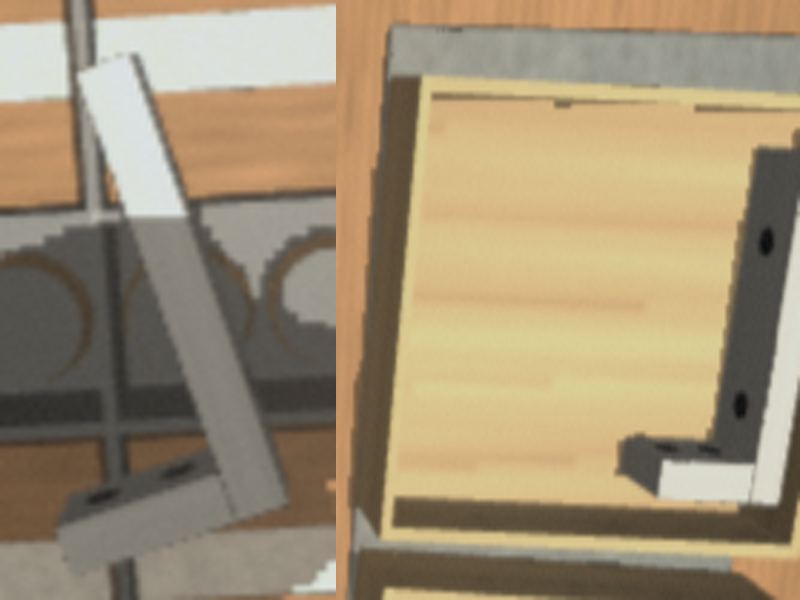

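Call:
jog_arm --pt "0 0 -0.14 4 -5 50 42" --pt "0 0 -0.29 8 -10 100 42" --pt "0 0 -0.29 8 -10 140 42" --pt "0 0 -0.29 8 -10 140 42" --pt "0 0 -0.29 8 -10 140 42" --pt "0 0 -0.29 8 -10 140 42" --grip_force 40

```text
t: 3.38
eef_pos: [0.4564, 0.1485, 0.1331]
tool_rot: [0.001, 0.598, 0.802, 0.002]
contact_force: [0.7, -0.2, 0.5]
gripper_width: 0.487
grasp_force: 0.0
```

```bash
python3 - <<'E'
from h import *
p=cam("wrist"); o=bot.get_obs(); print(o["t"],o["eef_pos"],o["tool_rot"])
for k,z in dict(kit_box=0,bracket_l=.044,bracket_l_grip=.066,tray_l=0).items():
    for d in bot.tip_of(k,p)[:2]: print(k,np.round(d["xy"]),round(d["score"],2),at(p,d["xy"],z)[:2])
t=o["eef_pos"]
im=p["pixels"].copy()
for a in(-.02,0,.02):
    c=px(p,[t[0],t[1],.072]+a*np.array([-.286,.958,0])); cv2.circle(im,tuple(int(v) for v in c),2,(255,0,0),-1)
cv2.imwrite("pics/f.png",im[:,:,::-1])
E
```

```text
3.425 [0.45622429 0.14844993 0.13295977] [0.00083877 0.59763843 0.80176411 0.00138039]
kit_box [231. 178.] 0.79 [0.4368 0.1476]
bracket_l_grip [254. 212.] 0.58 [0.4577 0.1452]
tray_l [494. 269.] 0.62 [0.6839 0.134 ]
```

View pics/f.png

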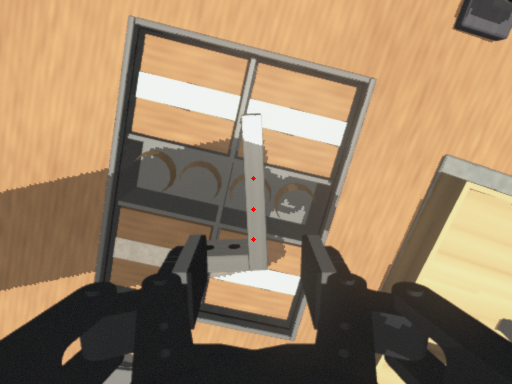

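The grip dots lie on the web's centre line, which leans about 0.04 rad from the tool axis. Now down, close and lift.

Call:
jog_arm --pt "0 0 -0.04 -2 1 45 42" --pt "0 0 -0.04 -2 1 75 42" --pt "0 0 -0.04 -2 1 84 42" --pt "0 0 -0.04 -2 1 84 42" --pt "0 0 -0.04 -2 1 84 25" --pt "0 0 -0.04 -2 1 84 5" --pt "0 0 -0.04 -2 1 84 5" --pt "0 0 -0.04 -2 1 84 5" --pt "0 0 -0.04 -2 1 84 5" --grip_force 50

```text
t: 4.75
eef_pos: [0.4576, 0.1468, 0.0485]
tool_rot: [0.001, 0.581, 0.814, 0.001]
contact_force: [-1.0, -0.7, 7.7]
gripper_width: 0.13
grasp_force: 49.6
```

Call:
jog_arm --pt "0 0 0 0 0 -30 5" --pt "0 0 0 0 0 -80 5" --pt "0 0 0 -5 10 -120 5" --pt "0 0 0.1 -28 60 -120 5" --pt "0 0 0.2 -52 110 -120 5" --pt "0 0 0.265 -75 160 -120 5" --pt "0 0 0.265 -92 197 -110 5" --pt "0 0 0.265 -92 197 -100 5" --pt "0 0 0.265 -92 197 -100 5" --pt "0 0 0.265 -92 197 -100 5"

```text
t: 6.0
eef_pos: [0.6717, 0.1237, 0.1477]
tool_rot: [-0.0, 0.683, 0.73, -0.0]
contact_force: [0.7, 0.9, -0.5]
gripper_width: 0.132
grasp_force: 49.2
```

```bash
python3 - <<'E'
from h import *
p=cam("wrist"); o=bot.get_obs(); print(o["t"],o["eef_pos"],o["tool_rot"],o["gripper_width"],o["grasp_force"])
for k,z in dict(tray_l=0,bracket_l_grip=.151,bracket_l=.13).items():
    for d in bot.tip_of(k,p)[:3]: print(k,np.round(d["xy"]),round(d["score"],2),at(p,d["xy"],z)[:2])
save(p,"g")
E
```

```text
6.05 [0.67194662 0.12373021 0.14802799] [-7.99060414e-05  6.83423133e-01  7.30022445e-01  2.11375748e-04] 0.12884485884412367 49.17609214782715
tray_l [264. 170.] 0.81 [0.6791 0.132 ]
bracket_l_grip [254. 268.] 0.69 [0.6719 0.1172]
```

View pics/g.png

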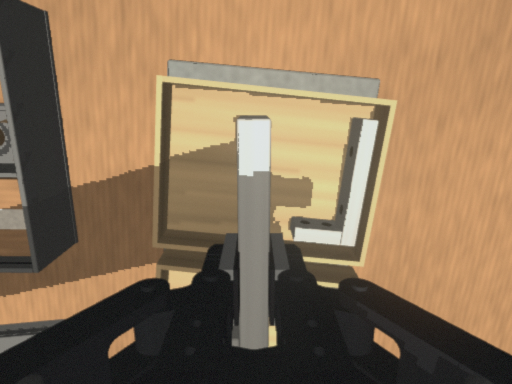

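```bash
python3 - <<'E'
from h import *
p=cam("wrist"); o=bot.get_obs(); R2=R.from_quat(np.roll(o["tool_rot"],-1)).as_matrix()
C=np.array([at(p,q,.035)[:2] for q in [(156,77),(396,100),(364,265),(153,248)]]); print(C, C.mean(0))
e=C[1]-C[0]; f=C[2]-C[3]; print(np.degrees(np.arctan2(e[1],e[0])),np.degrees(np.arctan2(f[1],f[0])),[np.degrees(np.arctan2(-(C[a]-C[b])[0],(C[a]-C[b])[1])) for a,b in((0,3),(1,2))])
for q in[(236,117),(271,117),(253,345)]:
    X=at(p,q,.1715); print("web end in tool",(R2.T@(X-o["eef_pos"])*1000).round(1))
E
```

```text
[[0.5978 0.2006]
 [0.7701 0.1962]
 [0.7667 0.0652]
 [0.5943 0.069 ]] [0.682225 0.13275 ]
-1.4628360432009373 -1.2626955499017982 [np.float64(-1.5234647916518018), np.float64(-1.486732262040117)]
web end in tool [ 60.4  -6.4 -23.5]
web end in tool [ 60.5   5.4 -23.5]
web end in tool [-30.8  -0.7 -23.5]
```

Call:
jog_arm --pt "0 0 0.09 -1 1 50 5" --pt "0 0 0.09 -1 1 95 5" --pt "0 0 0.09 -1 1 125 5" --pt "0 0 0.09 -1 1 134 5" --pt "0 0 0.09 -1 1 137 5" --pt "0 0 0.09 -1 1 139 5" --pt "0 0 0.09 -1 1 139 5" --pt "0 0 0.09 -1 1 139 5"

```text
t: 7.25
eef_pos: [0.672, 0.1219, 0.0126]
tool_rot: [-0.001, 0.716, 0.698, -0.002]
contact_force: [-16.0, -3.0, 26.8]
gripper_width: 0.133
grasp_force: 53.1
```

```bash
python3 - <<'E'
from h import *
p=cam("wrist"); o=bot.get_obs(); print(o["t"],o["eef_pos"],o["contact_force"],o["torque"])
q=cam("side"); s=cam("scene")
a=cv2.resize(p["pixels"],(400,300)); b=cv2.resize(q["pixels"][120:195,215:315],(400,300),interpolation=2)
c=cv2.resize(s["pixels"][220:310,270:390],(400,300),interpolation=2)
d=cv2.resize(p["pixels"][0:384:1,100:400][130:],(400,300))
cv2.imwrite("pics/i.png",np.vstack([np.hstack([a,b]),np.hstack([c,d])])[:,:,::-1])
E
```

```text
7.3 [0.67203951 0.12197434 0.01259102] [-16.34667148  -2.59601689  25.95645   ] [-0.58619302  3.62826639  0.06539115]
```

View pics/i.png

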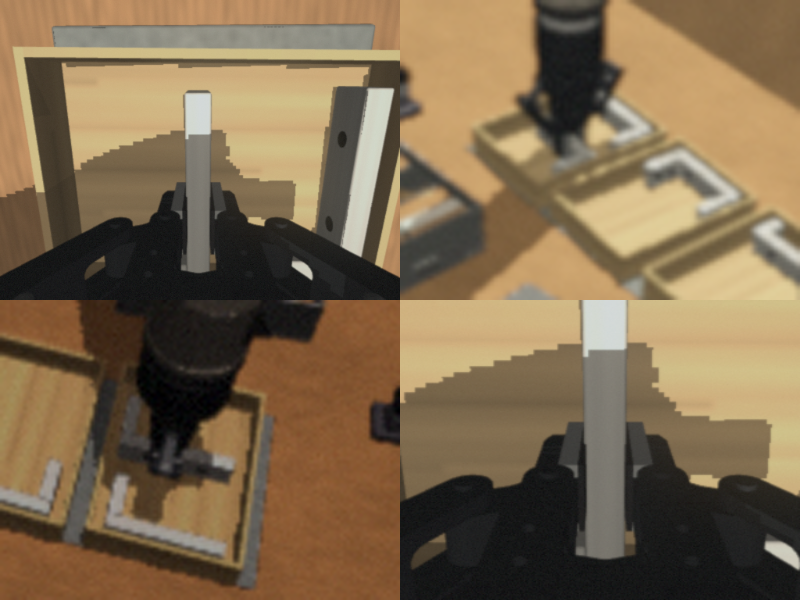

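The bracket is in the free part of the L tray and lies on the floor with a little pressing force. I ease up, then open narrowly and lift straight up.

Call:
jog_arm --pt "0 0 0 0 0 -2 5" --pt "0 0 0 0 0 -3 5" --pt "0 0 0 0 0 -3 16" --pt "0 0 0 0 0 -3 24" --pt "0 0 0 0 0 -3 24" --pt "0 0 0 0 0 -10 24" --pt "0 0 0 0 0 -50 24" --pt "0 0 0 0 0 -110 24" --pt "0 0 0 0 0 -170 40" --pt "0 0 0 0 0 -200 60"

```text
t: 8.65
eef_pos: [0.6754, 0.1225, 0.2132]
tool_rot: [0.002, 0.716, 0.698, 0.003]
contact_force: [0.7, 0.7, -0.5]
gripper_width: 0.665
grasp_force: 0.0
```

```bash
python3 - <<'E'
from h import *
p=cam("wrist"); o=bot.get_obs(); print(o["t"],o["eef_pos"],o["tool_rot"],o["contact_force"])
save(p,"j")
for k,z in dict(bracket_l=.004,bracket_l_grip=.026,tray_l=0,lid_handle=.05).items():
    for d in bot.tip_of(k,p)[:3]: print(k,np.round(d["xy"]),round(d["score"],2),at(p,d["xy"],z)[:2])
E
```

```text
8.7 [0.67680982 0.12279516 0.2165187 ] [0.00253346 0.71602431 0.69805645 0.00446759] [ 0.48013362 -0.17141948  3.18150515]
bracket_l [234. 163.] 0.95 [0.6557 0.1265]
bracket_l_grip [252. 171.] 0.82 [0.6745 0.1216]
tray_l [255. 156.] 0.83 [0.6783 0.1323]
tray_l [259. 282.] 0.76 [ 0.6785 -0.0147]
```

View pics/j.png

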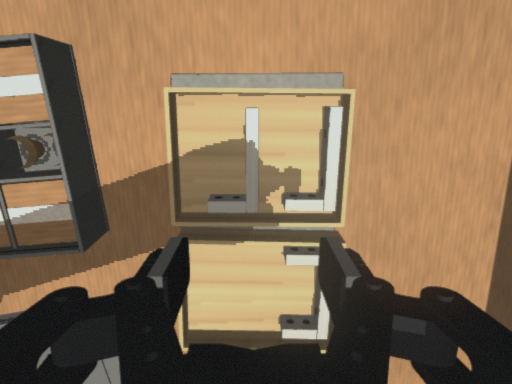

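The bracket lies flat in the L tray, web at (252,160), foot at (228,203), the sample beside it. Next is a hover over the lid.

Call:
jog_arm --pt "0 0 0 -35 -30 -20 85" --pt "0 0 0 -75 -62 -35 85" --pt "0 0 0 -115 -95 -35 85" --pt "0 0 0 -155 -128 -35 85" --pt "0 0 0 -195 -162 -35 85" --pt "0 0 0 -230 -192 -35 85" --pt "0 0 0 -258 -216 -35 85" --pt "0 0 0 -258 -216 -35 85" --pt "0 0 0 -258 -216 -35 85" --pt "0 0 0 -258 -216 -35 85"

```text
t: 10.15
eef_pos: [0.452, -0.1292, 0.2428]
tool_rot: [-0.0, 0.715, 0.699, -0.0]
contact_force: [-0.0, 0.3, -0.7]
gripper_width: 0.989
grasp_force: 0.0
```

```bash
python3 - <<'E'
from h import *
p=cam("wrist"); o=bot.get_obs(); print(o["t"],o["eef_pos"],o["tool_rot"],o["contact_force"])
for k,z in dict(lid=0,lid_handle=.05,kit_box=0).items():
    for d in bot.tip_of(k,p)[:2]: print(k,np.round(d["xy"]),round(d["score"],2),at(p,d["xy"],z)[:2])
# rectified top view at lip height z~0 and bar top z=.056, 1mm/px, for lid yaw
def rect(z,cx,cy,h):
    s=[(cx-h,cy+h),(cx+h,cy+h),(cx+h,cy-h),(cx-h,cy-h)]
    src=np.float32([px(p,[a,b,z]) for a,b in s]); n=int(h*2000*1.5)
    return cv2.warpPerspective(p["pixels"],cv2.getPerspectiveTransform(src,np.float32([[0,0],[n,0],[n,n],[0,n]])),(n,n))
cx,cy=at(p,bot.tip_of("lid",p)[0]["xy"],0)[:2]
a=rect(.0,cx,cy,.13); b=rect(.056,cx,cy,.13)
cv2.imwrite("pics/k.png",np.hstack([a,b])[:,:,::-1]); print(cx,cy)
for n,im in(("lid",a),("bar",b)):
    g=cv2.cvtColor(im,cv2.COLOR_RGB2GRAY); hsv=cv2.cvtColor(im,cv2.COLOR_RGB2HSV)
    m=((hsv[...,1]<60)&(g>45)).astype(np.uint8) if n=="lid" else (g<40).astype(np.uint8)
    m=cv2.morphologyEx(m,cv2.MORPH_CLOSE if n=="lid" else cv2.MORPH_OPEN,np.ones((5,5)))
    for c in sorted(cv2.findContours(m,0,1)[0],key=cv2.contourArea)[::-1][:3]:
        r=cv2.minAreaRect(c); print(n,"ctr",cx-.13+r[0][0]/1500,cy+.13-r[0][1]/1500,"size",np.array(r[1])/1.5,"ang",r[2])
E
```

```text
10.2 [ 0.45194652 -0.12925967  0.24290709] [-2.82073856e-04  7.15211664e-01  6.98907842e-01 -1.56033985e-04] [0.90624807 0.50450967 1.00508935]
lid [249. 172.] 0.95 [ 0.4456 -0.1419]
lid_handle [250. 180.] 0.96 [ 0.4478 -0.1407]
0.4456 -0.1419
lid ctr 0.4467596171061198 -0.1431500203450521 size [212.47951253 169.42811076] ang 80.40686798095703
bar ctr 0.32753150838216144 -0.23924696451822916 size [24.34219869 64.49849955] ang 1.3019527196884155
bar ctr 0.4498616882324219 -0.15561290079752604 size [46.87336222 12.11201477] ang 79.79602813720703
bar ctr 0.4444509724934896 -0.12689608357747395 size [12.29272588 10.91883341] ang 77.47119140625
```

View pics/k.png

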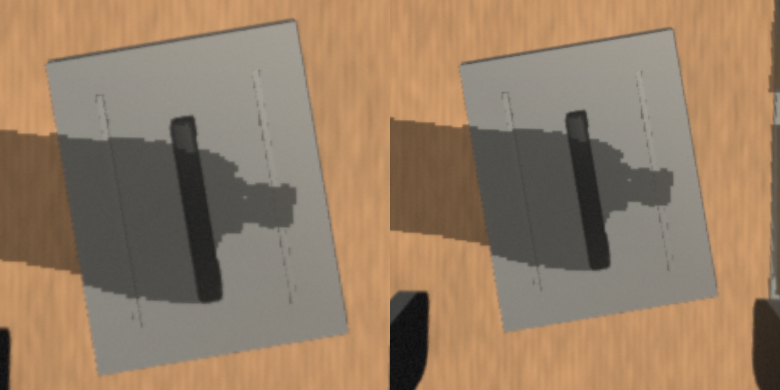

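The rectified views show the lid turned about +9.7° with centre (0.446, -0.142). The bar runs from (577,110) to (600,270) in the right panel, which gives a centre near (0.448, -0.140). This agrees with the network. Now I grasp the bar.

Call:
jog_arm --pt "0 0 -0.1 -6 -2 50 60" --pt "0 0 -0.192 -11 -4 100 60" --pt "0 0 -0.192 -11 -4 150 60" --pt "0 0 -0.192 -11 -4 190 60" --pt "0 0 -0.192 -11 -4 212 60" --pt "0 0 -0.192 -11 -4 212 60" --pt "0 0 -0.192 -11 -4 212 35" --pt "0 0 -0.192 -11 -4 212 18" --pt "0 0 -0.192 -11 -4 212 5" --pt "0 0 -0.192 -11 -4 212 5" --grip_force 100

```text
t: 11.65
eef_pos: [0.448, -0.1413, 0.0326]
tool_rot: [0.001, 0.646, 0.764, 0.001]
contact_force: [-1.7, 0.2, 8.1]
gripper_width: 0.144
grasp_force: 97.5
```

Call:
jog_arm --pt "0 0 0 0 0 0 5" --pt "0 0 0 0 0 0 5" --pt "0 0 0 0 0 0 5"

```text
t: 12.02
eef_pos: [0.448, -0.1413, 0.0326]
tool_rot: [0.001, 0.646, 0.764, 0.001]
contact_force: [-1.5, 1.0, 8.7]
gripper_width: 0.14
grasp_force: 97.5
```

```bash
python3 - <<'E'
from h import *
K=bot.read_camera("wrist"); Tc=np.array(K["tool_from_camera"])
def P(f,pos,q):
    T=np.eye(4);T[:3,:3]=R.from_quat(np.roll(q,-1)).as_matrix();T[:3,3]=pos
    return dict(pixels=cv2.imread(f)[:,:,::-1].copy(),W=T@Tc,camera_matrix=K["camera_matrix"])
for f,pos,q in[("pics/d.png",[0.46619,0.138967,0.27114],[1.04e-4,.70795,.70626,-6e-5]),("pics/f.png",[.456224,.14845,.13296],[8.4e-4,.597638,.801764,1.38e-3])]:
    p=P(f,pos,q); h=.13;cx,cy=.436,.146;z=.06
    s=[(cx-h,cy+h),(cx+h,cy+h),(cx+h,cy-h),(cx-h,cy-h)]; n=520
    im=cv2.warpPerspective(p["pixels"],cv2.getPerspectiveTransform(np.float32([px(p,[a,b,z]) for a,b in s]),np.float32([[0,0],[n,0],[n,n],[0,n]])),(n,n))
    hsv=cv2.cvtColor(im,cv2.COLOR_RGB2HSV); m=((hsv[...,1]<70)).astype(np.uint8)
    # outer edge points: scan inward from each side, robust line fit
    L=[]
    for side in range(4):
        mm=np.rot90(m,side); pts=[]
        for r in range(150,370,4):
            c=np.where(np.convolve(mm[r,20:260],np.ones(4),"valid")>=4)[0]
            if len(c): pts.append((r,c[0]+20))
        pts=np.array(pts); 
        med=np.median(pts[:,1]); pts=pts[abs(pts[:,1]-med)<15]
        vx,vy,x0,y0=cv2.fitLine(pts.astype(np.float32),cv2.DIST_HUBER,0,.01,.01).ravel(); sl=vy/vx
        L.append((y0+sl*(259.5-x0),sl,len(pts)))
    L=np.array(L); d=(259.5-L[:,0])/2 # mm from centre; rot90 order: left, top, right, bottom
    print(f,"mm L,T,R,B",d.round(1),"slopes deg",np.degrees(np.arctan(L[:,1])).round(2),L[:,2],"centre",cx+(d[2]-d[0])/2000,cy+(d[1]-d[3])/2000,"size",d[0]+d[2],d[1]+d[3])
E
```

```text
pics/d.png mm L,T,R,B [75.5 94.4 73.4 94.3] slopes deg [3.08 3.25 3.13 3.1 ] [55. 55. 55. 55.] centre 0.4349267997741699 0.14604552078247068 size 148.88938903808594 188.76447296142578
pics/f.png mm L,T,R,B [ 75.3  94.2  73.2 119.8] slopes deg [3.14 3.21 3.02 0.  ] [55. 35. 36. 55.] centre 0.4349468193054199 0.13322342300415038 size 148.5660171508789 213.94684600830078
```

Call:
jog_arm --pt "0 0 0 0 0 -10 5" --pt "0 0 0 0 0 -40 5" --pt "0 0 0 0 0 -90 5" --pt "0 0 0 0 0 -130 5" --pt "0 0 0 0 0 -140 5" --pt "0 0 0 0 0 -140 5" --pt "0 0 0 0 0 -140 5"

```text
t: 12.95
eef_pos: [0.4458, -0.1409, 0.1697]
tool_rot: [-0.001, 0.646, 0.764, -0.001]
contact_force: [0.3, 0.3, -4.5]
gripper_width: 0.14
grasp_force: 98.3
```

Call:
jog_arm --pt "0 0 0.02 30 4 0 5" --pt "0 0 0.04 75 10 0 5" --pt "0 0 0.06 125 16 0 5" --pt "0 0 0.08 175 23 0 5" --pt "0 0 0.113 225 29 0 5" --pt "0 0 0.113 265 34 0 5" --pt "0 0 0.113 284 37 10 5" --pt "0 0 0.113 284 37 30 5" --pt "0 0 0.113 284 37 40 5" --pt "0 0 0.113 284 37 40 5"

```text
t: 14.2
eef_pos: [0.4354, 0.1442, 0.13]
tool_rot: [-0.001, 0.688, 0.726, -0.002]
contact_force: [0.1, -0.2, -3.8]
gripper_width: 0.14
grasp_force: 98.1
```

Call:
jog_arm --pt "0 0 0 0 0 0 5" --pt "0 0 0 0 0 0 5"

```text
t: 14.45
eef_pos: [0.4369, 0.145, 0.1319]
tool_rot: [0.0, 0.688, 0.726, 0.001]
contact_force: [0.7, 0.1, -3.5]
gripper_width: 0.142
grasp_force: 98.1
```

Call:
jog_arm --pt "0 0 0 0 -2 12 5" --pt "0 0 0 0 -2 26 5" --pt "0 0 0 0 -2 34 5" --pt "0 0 0 0 -2 39 5" --pt "0 0 0 0 -2 42 5" --pt "0 0 0 0 -2 42 5"

```text
t: 15.2
eef_pos: [0.4344, 0.145, 0.0892]
tool_rot: [-0.0, 0.688, 0.726, -0.0]
contact_force: [-0.3, 0.5, -4.7]
gripper_width: 0.138
grasp_force: 98.1
```

The skirt is already below the rim with no contact force, so I continue down.

Call:
jog_arm --pt "0 0 0 0 0 4 5" --pt "0 0 0 0 0 7 5" --pt "0 0 0 0 0 9 5" --pt "0 0 0 0 0 10 5" --pt "0 0 0 0 0 11 5" --pt "0 0 0 0 0 11 5"

```text
t: 15.95
eef_pos: [0.4344, 0.1449, 0.0787]
tool_rot: [0.0, 0.688, 0.726, 0.0]
contact_force: [-2.6, -0.6, 3.3]
gripper_width: 0.145
grasp_force: 99.2
```

It reads 0.0787 (home is 0.0786) with contact just starting. I add a 1 mm press, then release and lift.

Call:
jog_arm --pt "0 0 0 0 0 1 5" --pt "0 0 0 0 0 1 5" --pt "0 0 0 0 0 1 20" --pt "0 0 0 0 0 1 35" --pt "0 0 0 0 0 0 40" --pt "0 0 0 0 0 -5 40" --pt "0 0 0 0 0 -30 40" --pt "0 0 0 0 0 -80 50" --pt "0 0 0 0 0 -130 60" --pt "0 0 0 0 0 -160 60"

```text
t: 17.2
eef_pos: [0.4351, 0.1452, 0.2412]
tool_rot: [0.001, 0.688, 0.726, 0.002]
contact_force: [0.9, 0.3, -0.4]
gripper_width: 0.696
grasp_force: 0.0
```

```bash
python3 - <<'E'
from h import *
p=cam("wrist"); o=bot.get_obs(); print(o["t"],o["eef_pos"],o["contact_force"])
for k,z in dict(lid=.046,lid_handle=.096).items():
    for d in bot.tip_of(k,p)[:2]: print(k,np.round(d["xy"]),round(d["score"],2),at(p,d["xy"],z)[:2])
# lid outline rectified at plate top .064 : level => true rectangle 162x202
h=.14;cx,cy=.435,.146;z=.064;n=560
s=[(cx-h,cy+h),(cx+h,cy+h),(cx+h,cy-h),(cx-h,cy-h)]
im=cv2.warpPerspective(p["pixels"],cv2.getPerspectiveTransform(np.float32([px(p,[a,b,z]) for a,b in s]),np.float32([[0,0],[n,0],[n,n],[0,n]])),(n,n))
q=cam("side"); v=cam("scene")
a=cv2.resize(q["pixels"][135:215,160:260],(400,300),interpolation=2); b=cv2.resize(v["pixels"][165:240,290:390],(400,300),interpolation=2)
cv2.imwrite("pics/z.png",np.vstack([np.hstack([cv2.resize(p["pixels"],(400,300)),cv2.resize(im,(400,300))]),np.hstack([a,b])])[:,:,::-1])
for side in range(4):
    hsv=cv2.cvtColor(np.rot90(im,side).copy(),cv2.COLOR_RGB2HSV); mm=(hsv[...,1]<70); pts=[]
    for r in range(200,360,4):
        c=np.where(np.convolve(mm[r,10:280],np.ones(4),"valid")>=4)[0]
        if len(c): pts.append((r,c[0]+10))
    pts=np.float32(pts); vx,vy,x0,y0=cv2.fitLine(pts,cv2.DIST_HUBER,0,.01,.01).ravel()
    print("LTRB"[side],"mm",round((279.5-(y0+vy/vx*(279.5-x0)))/2,1),"deg",round(np.degrees(np.arctan(vy/vx)),2))
E
```

```text
17.25 [0.43672213 0.14594254 0.24423878] [1.81084218 1.0584053  2.32797947]
lid [251. 167.] 0.75 [0.4322 0.1472]
lid_handle [252. 182.] 0.97 [0.4337 0.1436]
L mm 81.3 deg 2.93
T mm 101.4 deg 3.02
R mm 79.6 deg 3.09
B mm 100.5 deg 3.08
```

With z = 0.064 assumed, the lid outline measures 160.9 × 201.9 mm (162 × 202 nominal). All four edges lie at 2.9–3.1°, matching the box, so the lid is level and home.

```bash
python3 -c "
from station import bot
print(bot.hand_in())"
```

```text
the job is handed in; nothing more can be done
None
```

I laid the stray L bracket flat in the L stock tray, then set the lid fully home and level on the kit box, and handed the job in at about 17 s; no verdict came back, and I took no final check of the other loose items, though no move went near them.

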